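# Click the paper guide arm into its socket

### The job

Fit the paper guide arm into the blue socket: press its red spring button flush, slide the tube in nose first so the button runs under the lip, and keep sliding until the button pops out in the socket's side window, then let go. Work gently: never ram or force the arm or the gripper against the socket, and leave the other things where they are.

Things in the scene. Friction and masses are not known exactly. Their poses are not given: they have to be found in the camera images.
- guide_arm: Aluminium tube, 24 x 24 mm square, 0.2 kg, round black nose, orange paddle at the tail, red spring button on its -y side. Origin on the centre line at the middle of the button; x runs to the nose (tip x = +80 mm), z up. Tube ends at x = -125 mm in the paddle (5 thick, 55 wide, z -12 to +38 mm). Starts level and loose in the rest's notches, centre line 57 mm above the table.
- guide_nose (a point): Tip of the tube's round nose, on the centre line, 80 mm ahead of the button's middle. Axes as the tube's. Pinching the tube across the rear half of the button presses it flush and leaves its front 8 mm free to run under the lip; to push it home, regrip at x = -90 mm on the black non-slip rubber band (x -112 to -68 mm).
- guide_button (a joint): Button travel in m along the tube's y: 0 = out (8 mm proud), 0.008 = flush. 16 mm long (8 each way of the origin), 10 mm high, square-edged: while proud it jams on the lip and must be pressed until its front is past it. Spring 1.5 N out, 4 N flush. Inside the socket the wall keeps it pressed 5 mm or more; in the window it springs out to about 0.
- socket: Blue square socket on a grey foot (150 x 100 x 12 mm), fixed. x = push-in direction, z up; origin on the table under the mouth. Let into its -y wall is a yellow strip with a window 19 mm long, 14 mm high (the button has 1.5 mm play each way). The strip is clamped at a setting not reported: window middle 39 to 61 mm inside the mouth. Once the button is out in it, the window's edge stops the tube.
- socket_mouth (a point): Centre of the mouth, 120 mm above the table, axes as the socket's. Bore 26 x 26 mm (1 mm clearance each side of the tube), walls 4 mm, 130 mm long, open at both ends. Before the mouth the lips flare for 8 mm to a 31 mm opening at x = -8 mm. The tube drags in the bore with up to about 8 N.
- rest: The wooden rest plate (200 x 70 x 8 mm) with two grey notched posts, fixed. The tube lies along its x with the button at its origin; posts 12 mm thick at x = -90 and x = +50 mm, their notches 28 mm wide, lips 53 mm above the table; each post is 44 mm wide.
- ink_tin_a: Bystander, loose: blue-banded ink tin, 84 mm across, 62 mm tall. Origin at its underside.
- ink_tin_b: Bystander, loose: red-banded ink tin, 84 mm across, 62 mm tall. Origin at its underside.
- wash_bottle: Bystander, loose: black bottle with a red cap, 64 mm across, 170 mm tall. Origin at its underside.
- ink_knife: Bystander, loose: ink spatula, 200 mm long. Origin at its underside.
- spanner: Bystander, loose: steel spanner, 170 mm long. Origin at its underside.
- loupe: Bystander, loose: small black magnifier stand, 40 mm across, 42 mm tall. Origin at its underside.
- reg_gauge: Bystander, loose: brass gauge block 90 x 30 x 12 mm with a steel post. Origin at its underside.
Mind the look-alikes: they are no part of the job. Leave any purple look-alike of the guide_arm alone.

How it is judged:
By the outcome, as a careful person would: the job done as asked, in the order asked, and still so for the second after the job is handed in, with the robot touching nothing.
It also fails if it takes over 64 s, if anything falls off the work surface, if the arm or the gripper's body presses on something with over 40 N, if the wrist force passes 120 N, or if a joint passes its speed limit or range.

### The arm

A 6-joint arm with a two-finger parallel gripper is mounted at the origin on the work surface. World frame = base frame: x ahead of the robot, y to its left, z up, the work surface at z = 0. Lengths are in m, angles in degrees, forces in N, time in s.
With the tool pointing down it reaches from about 0.375 to 0.9 m from the base axis. Payload 3.1 kg.
Tool frame: the origin (TCP) lies on the centre line of the jaws, within the pads' length; the fingertips stand 17 mm ahead of it and the grasp point (between the pads) lies 2 mm behind it; z points along the fingers, y is the line along which they close (so a half turn about z gives the same grasp; the last joint's range is limited). The gripper opens to 87 mm and grips with 3 to 60 N. Pads are 19 mm wide; open, the fingers measure 117 mm over their backs; the gripper's body (75 mm by 190 mm) begins 51 mm behind the grasp point.
Start: joints at [-10.227, 30.224, 82.088, -0, 67.689, -10.227], TCP at [0.625, 0, 0.24] pointing down, gripper open.
Joint ranges: [-176.69, 176.69], [-43.24, 126.21], [12.49, 139.97], [-82, 262], [0, 151.66], [-163.58, 163.58]. Speed limits (degrees/s): [159.86, 159.86, 180, 180, 180, 180].

### API

Orientations are given as a 3x3 rotation matrix whose columns are the frame's x, y, z axes.
In Python, from rig import bot, imaging, finder gives the robot as it stands. The module is installed in compiled form; this text tells all that it offers.
- The arm moves only by the tool play_rows, never from a script. Its argument "motion" is a list that holds one entry, the list of rows, each a list of 6 numbers: the shift along the tool's x, y, z in m, then the turn, a rotation vector about the tool's x, y, z in degrees. In form: [[[dx, dy, dz, wx, wy, wz], ...]]. A call has 1 to 8 rows; each row is the pose to reach, as a shift and turn from the pose commanded when the call began, along the tool's axes at that moment; what a row does not reach only later rows make up. A row lasts 1/12 s, in which the tool goes at most 41.7 mm and 7.16 degrees, less where a joint would pass 70% of its speed; a pose out of reach is approached as far as the arm can. A call with a gripper value outside its range is refused whole. "fingers" is the finger opening in m, from 0 to 0.087, set as the call begins (left out, the last holds). The fingers move at their own pace and stop on an object; the grip force is fixed at half the most. Time passes only in rows, so rows that repeat a pose let the fingers close. It gives the time, the measured TCP pose, the force, the opening and the grip force at its end, in the units of the state.
- bot.read_state(): the state, without advancing time (a new reading comes with each control period).
- imaging.capture(name): name is "scene" or "side" or "wrist"; returns a dict with "frame" (400x640x3 uint8, red, green, blue), "camera_matrix" (3x3 intrinsics, pixels), "k1" (the pictures are not rectified: a ray, as slopes to the right and down, at radius r is drawn at 1 + k1 r^2 times it, then the intrinsics apply), "R" (3x3) and "t" (3): a world point X has camera coordinates R X + t. Camera axes: x right, y down, z forward; pixel columns grow to the right and rows downward; lengths in m; the calibration is good to about 2 mm. A picture is of the moment at which its call begins. There is no depth.
- bot.hand_in(): hands the job in; it is judged then, once.
Trained networks look in the newest picture that a camera, given by its name, has taken for a name from the list of things; names that differ only in an ending like _2 or _b are one class to them, and where a whole thing is asked for, a point or a joint stands for the part that bears it (a point fixed in the world has none). Each returns a list of dicts, best first, with "confidence" (0 to 1); they miss things now and then, are a little off and sometimes report something else, mostly with a low value. They report only what shows in the picture. A call takes as long as a camera call. They do not tell look-alikes from the thing itself.
- finder.recognise(camera, name): "at" ([x, y, z] in m, in world coordinates, good to about 4 mm: the middle of the surface that is visible of it).
- finder.outline_of(camera, name): "pixels" (400x640 bool, what is visible of it).
The state is a dict: "time_s": time; "joint_positions": joint angles; "qvel": joint speeds; "tau": joint torques, N m; "position": TCP position; "tcp_rot": TCP orientation; "force": force on the tool from outside, world axes, zero at the start; "moment": the same for the moment, N m; "opening": opening from 0.0 (shut) to 1.0 (fully open); "grasp_force": force on a finger pad.
Only numpy, scipy, OpenCV 4.12 (cv2) and the standard library are available. Lean on these libraries where they do the work, as an engineer would, in place of code of your own. Each camera call takes 0.05 s, during which the arm holds its last target. There are 200 camera calls.

## Working session

There is one attempt and no reset: what is moved stays moved. The work goes in short steps, Python scripts to look and compute and a tool call to move; the robot and the scene stay as the last step left them, time stands still between calls to the robot, and variables do not carry over. Pictures are saved under pics/ and viewed, at most 10 in all, crops included, and the job is handed in when it is done.

Besides the shell and the picture viewer there is one more tool, called after "Call:" as name(argument=value, ...), one argument or row to a line, values as JSON. play_rows: Moves the arm, as the interface text tells. Its arguments: {"type":"object","properties":{"motion":{"type":"array"},"fingers":{"type":"number"}},"required":["motion"]}

```bash
mkdir -p pics; cat > h.py <<'E'
import numpy as np, cv2
from rig import bot, imaging, finder
def cap(n,f=None):
    c=imaging.capture(n)
    if f: cv2.imwrite('pics/'+f,c['frame'][:,:,::-1])
    return c
def proj(c,X):
    p=np.atleast_2d(X)@np.array(c['R']).T+np.array(c['t']); s=p[:,:2]/p[:,2:]
    s=s*(1+c['k1']*(s**2).sum(1,keepdims=True)); K=np.array(c['camera_matrix'])
    return s@K[:2,:2].T+K[:2,2]
def onplane(c,uv,z):
    K=np.array(c['camera_matrix']); d=np.array([c['k1'],0,0,0,0.])
    s=cv2.undistortPoints(np.array(uv,float).reshape(-1,1,2),K,d).reshape(-1,2)
    R=np.array(c['R']);C=-R.T@np.array(c['t']); D=np.c_[s,np.ones(len(s))]@R
    return C+D*((z-C[2])/D[:,2])[:,None]
E
python3 - <<'E'
from h import *
np.set_printoptions(precision=4,suppress=True)
s=bot.read_state();print(s)
for n in['scene','side','wrist']:
    c=cap(n,n+'0.png'); R=np.array(c['R']);print(n,-R.T@c['t'],R[2],c['camera_matrix'][0][0])
    for o in['guide_arm','guide_button','socket','rest','guide_nose','ink_tin_a','wash_bottle','loupe','reg_gauge','spanner','ink_knife']:
        for r in finder.recognise(n,o)[:4]:
            print(o,round(r['confidence'],2),np.round(r['at'],3),proj(c,r['at'])[0].round())
a=cv2.imread('pics/scene0.png');
E
```

```text
{'time_s': 0.0, 'joint_positions': array([-10.2279,  30.2786,  82.1552,  -0.0035,  67.6895, -10.2264]), 'qvel': array([ 0.0831, -0.0063, -0.0149, -0.1594,  0.0965,  0.0502]), 'tau': array([ -0.0005, -44.0045, -17.6594,   0.0633,   0.0583,  -0.0002]), 'position': array([0.6243, 0.0001, 0.2386]), 'tcp_rot': array([[ 0.    ,  1.    , -0.0021],
       [ 1.    , -0.    ,  0.0003],
       [ 0.0003, -0.0021, -1.    ]]), 'force': array([ 0.0398, -0.1599, -0.5999]), 'moment': array([-0.0898, -0.063 ,  0.0178]), 'grasp_force': 0.0, 'opening': 1.0001453175984676}
scene [1.0498 0.534  0.6404] [-0.5287 -0.6211 -0.5786] 386.3820504232253
guide_arm 0.82 [ 0.301 -0.24   0.028] [341. 162.]
guide_arm 0.63 [0.787 0.038 0.053] [260. 279.]
guide_arm 0.54 [ 0.451 -0.56   0.025] [248. 142.]
guide_button 0.46 [0.789 0.036 0.058] [259. 277.]
guide_button 0.15 [0.527 0.35  0.012] [460. 319.]
socket 0.96 [0.549 0.146 0.066] [379. 251.]
rest 0.84 [ 0.535 -0.17   0.006] [297. 205.]
guide_nose 0.81 [ 0.524 -0.194  0.068] [294. 181.]
guide_nose 0.69 [0.546 0.146 0.066] [380. 250.]
guide_nose 0.68 [ 0.45  -0.558  0
[... 996 characters left out ...]
.007] [216. 166.]
loupe 0.56 [ 0.423 -0.039  0.036] [279. 234.]
reg_gauge 0.55 [0.521 0.336 0.008] [216. 165.]
spanner 0.55 [ 0.662 -0.37   0.006] [437. 250.]
spanner 0.2 [0.4   0.279 0.002] [197. 195.]
ink_knife 0.96 [0.403 0.281 0.002] [198. 194.]
wrist [0.6259 0.0752 0.3854] [ 0.0006 -0.2738 -0.9618] 279.0876214319603
guide_arm 0.88 [ 0.535 -0.159  0.07 ] [251. 306.]
socket 0.91 [0.551 0.125 0.132] [229.  58.]
rest 0.67 [ 0.536 -0.2    0.008] [262. 303.]
guide_nose 0.65 [ 0.536 -0.162  0.068] [252. 306.]
ink_tin_a 0.86 [0.772 0.021 0.066] [446. 170.]
ink_tin_a 0.57 [ 0.721 -0.168  0.051] [388. 302.]
loupe 0.55 [ 0.432 -0.028  0.04 ] [169. 204.]
ink_knife 0.95 [0.318 0.198 0.013] [52. 10.]
```

View pics/scene0.png

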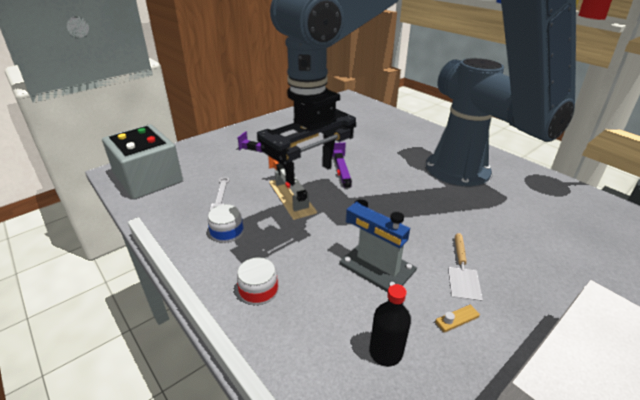

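View pics/side0.png

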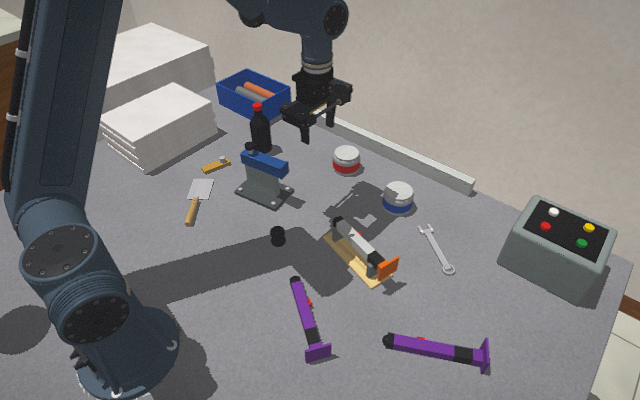

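```bash
python3 - <<'E'
import cv2,numpy as np
s=cv2.imread('pics/side0.png');c=cv2.imread('pics/scene0.png');w=cv2.imread('pics/wrist0.png')
z=lambda im,x,y,W,H:cv2.resize(im[y:y+H,x:x+W],(400,300),interpolation=cv2.INTER_CUBIC)
o=np.vstack([np.hstack([z(s,315,205,100,75),z(s,225,140,90,68)]),np.hstack([z(c,255,150,80,60),z(c,330,195,100,75)])])
cv2.imwrite('pics/m1.png',o)
E
```

```text
(no output)
```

View pics/m1.png

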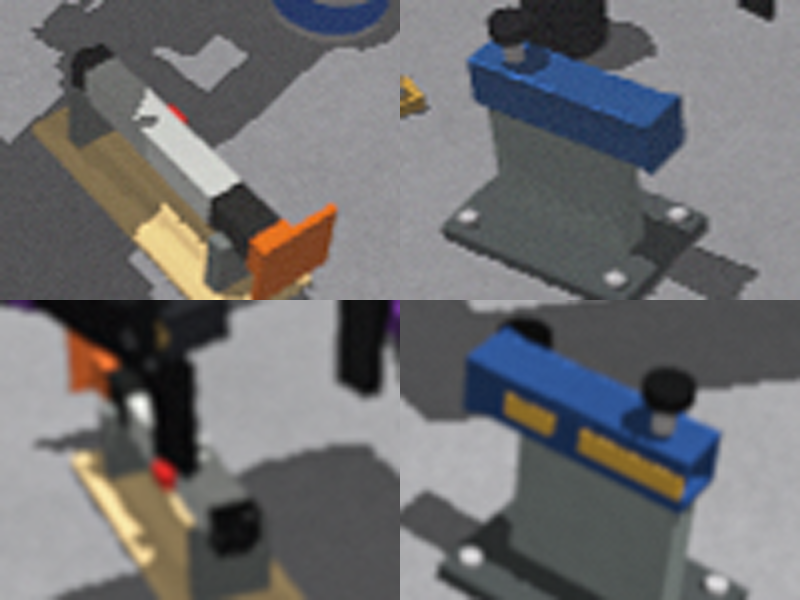

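View pics/wrist0.png

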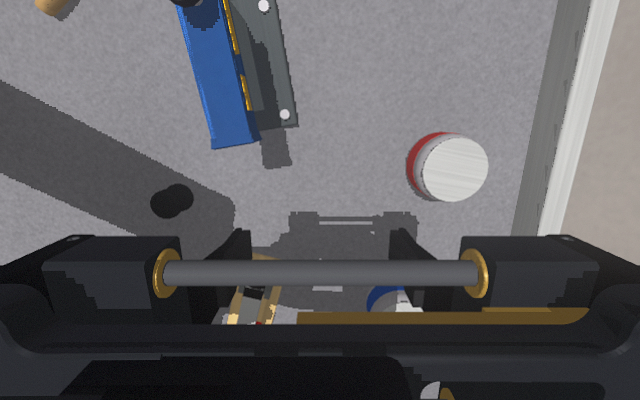

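Candidates in the side view: the aluminium tube on the rest (366,249), a purple look-alike at (310,325) and another at (441,348). The crop shows grey aluminium, a black nose at about (337,218), an orange paddle at (388,267) and a red button on its +x side, so it's the tube on the rest. The socket mouth faces -y (wrist 235,145), and the yellow strip is on its +x side. I'll move the wrist camera for a clear look at the socket.

Call:
play_rows(
  motion=[
    [[0.04,-0.03,-0.04,0,0,0],[0.05,-0.06,-0.08,0,0,0],[0.05,-0.06,-0.12,0,0,0],[0.05,-0.06,-0.12,0,0,0],[0.05,-0.06,-0.12,0,0,0],[0.05,-0.06,-0.12,0,0,0]],
  ],
)

```text
time_s: 2.3
position: [0.5654, 0.0503, 0.3615]
tcp_rot: [[-0.001, 1.0, 0.005], [1.0, 0.001, -0.001], [-0.001, 0.005, -1.0]]
force: [-0.8, -0.4, -1.1]
opening: 0.998
grasp_force: 0.0
```

```bash
python3 - <<'E'
from h import *
import pickle
c=cap('wrist','wsock.png'); pickle.dump(c,open('wsock.pkl','wb'))
for o in['socket']:
  for r in finder.recognise('wrist',o)[:2]: print(o,r['confidence'],r['at'])
np.save('ms.npy',finder.outline_of('wrist','socket')[0]['pixels'])
print(bot.read_state()['position'])
E
```

```text
socket 0.92 [0.545, 0.1335, 0.1396]
[0.56435492 0.04982042 0.35780214]
```

Call:
play_rows(
  motion=[
    [[-0.04,-0.01,0,0,0,0],[-0.08,-0.02,0.01,0,0,0],[-0.12,-0.02,0.01,0,0,0],[-0.16,-0.03,0.01,0,0,0],[-0.2,-0.03,0.01,0,0,0],[-0.25,-0.03,0.01,0,0,0],[-0.25,-0.03,0.01,0,0,0],[-0.25,-0.03,0.01,0,0,0]],
  ],
)

```text
time_s: 3.12
position: [0.5344, -0.2034, 0.3472]
tcp_rot: [[0.005, 1.0, -0.003], [1.0, -0.005, 0.001], [0.001, -0.003, -1.0]]
force: [-0.5, 0.1, -0.1]
opening: 1.002
grasp_force: 0.0
```

```bash
python3 - <<'E'
from h import *
import pickle
c=cap('wrist','wtube.png'); pickle.dump(c,open('wtube.pkl','wb'))
for o in['guide_arm','guide_button','rest','guide_nose']:
  for r in finder.recognise('wrist',o)[:2]: print(o,r['confidence'],r['at'],proj(c,r['at']))
cs=cap('scene','s1.png');pickle.dump(cs,open('s1.pkl','wb'))
cs=cap('side','d1.png');pickle.dump(cs,open('d1.pkl','wb'))
print(bot.read_state()['position'],bot.read_state()['time_s'])
a=cv2.imread('pics/wsock.png');b=cv2.imread('pics/wtube.png')
z=lambda im,x,y,W,H:cv2.resize(im[y:y+H,x:x+W],(400,600),interpolation=cv2.INTER_CUBIC)
cv2.imwrite('pics/m2.png',np.hstack([z(a,220,0,180,270),z(b,220,0,180,270)]))
E
```

```text
guide_arm 0.94 [0.5142, -0.2363, 0.0714] [[306.80654577 192.88170294]]
guide_arm 0.92 [0.4062, -0.472, 0.0239] [[254.9157349  304.07480915]]
guide_button 0.67 [0.5118, -0.2391, 0.0683] [[305.40784248 194.12571932]]
guide_button 0.53 [0.728, -0.1939, 0.0645] [[445.53235284 164.32041819]]
rest 0.83 [0.5181, -0.2028, 0.0089] [[310.38704198 165.33747884]]
rest 0.37 [0.73, -0.193, 0.0602] [[445.69955679 163.31971774]]
guide_nose 0.97 [0.5121, -0.2393, 0.0672] [[305.63704177 194.07150489]]
guide_nose 0.9 [0.3037, -0.238, 0.0235] [[186.28450398 187.57498852]]
[ 0.53506282 -0.19830853  0.34951535] 3.4667
```

View pics/m2.png

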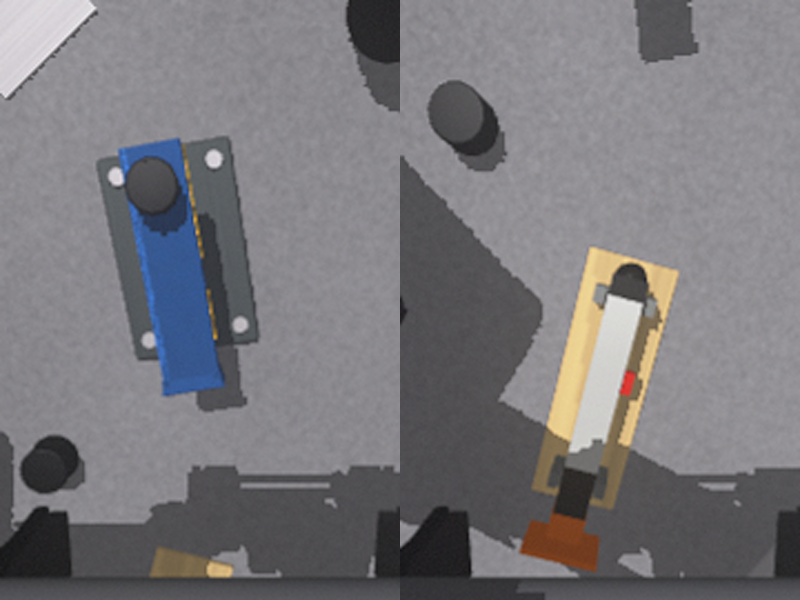

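Left: socket with its mouth at the bottom (crop 193,390), far end (150,145) carrying the knob, and a gap in the strip at about (205,275). Right: tube with nose tip (632,263), red button (628,383) and paddle (560,545). Next I'll turn these pixels into poses.

```bash
python3 - <<'E'
from h import *
import pickle
np.set_printoptions(precision=4,suppress=True)
cr=lambda L,off:[(x0/2.2222-.3+220,y/2.2222-.3) for x0,y in [(x-off,y) for x,y in L]]
c=pickle.load(open('wsock.pkl','rb'))
f=onplane(c,cr([(164,395),(223,385),(120,150),(180,139)],0),np.array([.1405,.1405,.137,.137]));print('sock top',f)
g=onplane(c,cr([(97,160),(228,136),(258,340),(137,360)],0),.012);print('foot',g,np.linalg.norm(np.diff(g,axis=0),axis=1))
m=(f[0]+f[1])/2;e=(f[2]+f[3])/2;d=e-m;print('mouth -8',m,'far',e,'len',np.hypot(*d[:2]),'yaw(from +y, toward -x)',np.degrees(np.arctan2(-d[0],d[1])))
d=((g[0]+g[1])-(g[2]+g[3]))/2;print('foot ctr',g.mean(0),'yaw',np.degrees(np.arctan2(-d[0],d[1])))
w=pickle.load(open('wtube.pkl','rb'))
t=onplane(w,cr([(632,263),(628,383),(610,295),(645,303),(571,445),(590,247),(678,270),(612,508),(534,490)],400),np.array([.058,.062,.069,.069,.069,.008,.008,.008,.008]))
print('nose,button,..',t);
p=t[5:];print('rest ctr',p.mean(0),np.linalg.norm(np.diff(p,axis=0),axis=1))
d=(p[0]+p[1]-p[2]-p[3])/2;print('rest yaw',np.degrees(np.arctan2(-d[0],d[1])))
d=t[2]-t[4];print('tube edge yaw',np.degrees(np.arctan2(-d[0],d[1])))
# refine by edge line: grey-white tube left/right edges
E
```

```text
sock top [[0.5324 0.0522 0.1405]
 [0.5678 0.0582 0.1405]
 [0.5116 0.1874 0.137 ]
 [0.5444 0.1929 0.137 ]]
foot [[0.4762 0.2015 0.012 ]
 [0.5722 0.2176 0.012 ]
 [0.5963 0.0707 0.012 ]
 [0.4999 0.0549 0.012 ]] [0.0973 0.1489 0.0977]
mouth -8 [0.5501 0.0552 0.1405] far [0.528  0.1901 0.137 ] len 0.13670695885559409 yaw(from +y, toward -x) 9.300403524348713
foot ctr [0.5361 0.1362 0.012 ] yaw 9.260951167632411
nose,button,.. [[ 0.5415 -0.1244  0.058 ]
 [ 0.5385 -0.2053  0.062 ]
 [ 0.5267 -0.1448  0.069 ]
 [ 0.55   -0.1501  0.069 ]
 [ 0.4978 -0.2484  0.069 ]
 [ 0.5109 -0.1123  0.008 ]
 [ 0.5767 -0.1292  0.008 ]
 [ 0.5251 -0.3206  0.008 ]
 [ 0.4605 -0.3043  0.008 ]]
rest ctr [ 0.5183 -0.2166  0.008 ] [0.068  0.1982 0.0666]
rest yaw -14.912893884873345
tube edge yaw -15.604882273668261
```

Call:
play_rows(
  motion=[
    [[-0.003,-0.004,0.03,0,0,5],[-0.006,-0.008,0.07,0,0,10],[-0.01,-0.0145,0.11,0,0,15],[-0.01,-0.0145,0.15,0,0,15],[-0.01,-0.0145,0.19,0,0,15],[-0.01,-0.0145,0.23,0,0,15],[-0.01,-0.0145,0.23,0,0,15],[-0.01,-0.0145,0.23,0,0,15]],
  ],
)

```text
time_s: 4.13
position: [0.5194, -0.2083, 0.1179]
tcp_rot: [[0.258, 0.966, -0.005], [0.966, -0.258, 0.003], [0.002, -0.006, -1.0]]
force: [-0.3, 0.6, 1.2]
opening: 0.998
grasp_force: 0.0
```

```bash
python3 - <<'E'
from h import *
a=cap('side')['frame'];b=cap('scene')['frame'];w=cap('wrist')['frame']
z=lambda im,x,y,W,H:cv2.resize(im[y:y+H,x:x+W,::-1],(400,300),interpolation=cv2.INTER_CUBIC)
cv2.imwrite('pics/m3.png',np.vstack([np.hstack([z(a,305,190,120,90),z(b,235,140,100,75)]),cv2.resize(w[:,:,::-1],(800,300))[:, :]]))
s=bot.read_state();print(s['position'],s['tcp_rot'].round(3).tolist(),s['force'])
E
```

```text
[ 0.52259003 -0.21078987  0.1226788 ] [[0.258, 0.966, 0.005], [0.966, -0.258, -0.003], [-0.002, 0.006, -1.0]] [ 0.09542057 -0.50009467  0.51371306]
```

View pics/m3.png

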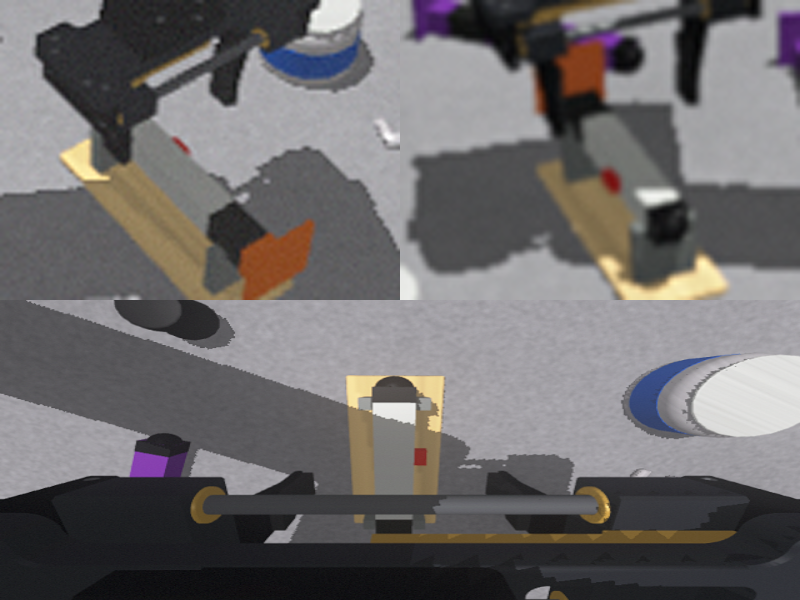

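The side, scene and wrist views show the jaws straddling the tube with matching yaw; the button is at wrist pixel (336,209). Refining from this closer view.

```bash
python3 - <<'E'
from h import *
np.set_printoptions(precision=4,suppress=True)
c=cap('wrist');f=c['frame'].astype(int)
m=(f[...,0]>1.8*f[...,1])&(f[...,0]>1.8*f[...,2])&(f[...,0]>70);m[:170]=0;m[240:]=0;m[:,:300]=0;m[:,370:]=0
y,x=np.nonzero(m);print(len(x),x.min(),x.max(),y.min(),y.max())
q=onplane(c,[(x.min()-.5,y.min()-.5),(x.max()+.5,y.min()-.5),(x.max()+.5,y.max()+.5),(x.min()-.5,y.max()+.5)],.062)
s=bot.read_state();R=s['tcp_rot'];p=s['position']
print((q-p)@R)
for r in (150,165,180):
  print(r,f[r,285:350].sum(1).tolist())
print(f[95:130,315].sum(1).tolist())
print((onplane(c,[(315,103)],.06)-p)@R)
E
```

```text
207 331 339 197 219
[[0.0195 0.0091 0.0609]
 [0.0195 0.016  0.061 ]
 [0.0008 0.0164 0.061 ]
 [0.0008 0.0093 0.061 ]]
150 [374, 379, 367, 361, 358, 347, 339, 336, 332, 330, 331, 317, 638, 721, 710, 702, 700, 698, 696, 697, 699, 697, 698, 700, 696, 699, 698, 697, 698, 693, 699, 694, 694, 695, 693, 694, 695, 695, 692, 693, 692, 691, 693, 694, 693, 709, 572, 368, 331, 340, 339, 341, 334, 337, 347, 349, 351, 347, 353, 354, 348, 353, 347, 337, 551]
165 [366, 367, 372, 367, 370, 375, 369, 364, 349, 339, 336, 336, 362, 381, 375, 380, 383, 380, 376, 385, 379, 381, 378, 379, 380, 383, 387, 383, 382, 384, 379, 383, 382, 381, 383, 386, 377, 376, 377, 380, 382, 377, 371, 366, 362, 512, 454, 330, 331, 333, 335, 332, 330, 341, 350, 347, 337, 546, 611, 602, 602, 599, 600, 609, 616]
180 [364, 357, 370, 367, 365, 370, 370, 355, 344, 339, 330, 334, 351, 364, 372, 370, 371, 372, 375, 375, 370, 375, 374, 373, 375, 376, 375, 375, 374, 373, 374, 373, 375, 371, 380, 373, 374, 374, 373, 377, 373, 378, 375, 373, 381, 376, 367, 361, 347, 338, 325, 326, 332, 333, 337, 340, 346, 339, 347, 346, 344, 342, 347, 354, 359]
[493, 499, 488, 497, 497, 489, 344, 171, 192, 190, 193, 189, 189, 193, 198, 210, 218, 230, 228, 236, 249, 253, 253, 256, 246, 255, 255, 251, 246, 250, 242, 246, 241, 243, 244]
[[ 0.0874 -0.0024  0.0627]]
```

Call:
play_rows(
  motion=[
    [[-0.001,-0.0025,0.015,0,0,0],[-0.001,-0.0025,0.035,0,0,0],[-0.001,-0.0025,0.05,0,0,0],[-0.001,-0.0025,0.06,0,0,0],[-0.001,-0.0025,0.065,0,0,0],[-0.001,-0.0025,0.065,0,0,0],[-0.001,-0.0025,0.065,0,0,0]],
  ],
)

```text
time_s: 4.92
position: [0.5185, -0.2107, 0.0556]
tcp_rot: [[0.259, 0.966, 0.002], [0.966, -0.259, -0.001], [-0.001, 0.002, -1.0]]
force: [0.0, 0.4, 0.2]
opening: 1.001
grasp_force: 0.0
```

Call:
play_rows(
  motion=[
    [[0,0,0,0,0,0],[0,0,0,0,0,0],[0,0,0,0,0,0],[0,0,0,0,0,0],[0,0,0,0,0,0],[0,0,0,0,0,0],[0,0,0,0,0,0],[0,0,0,0,0,0]],
  ],
  fingers=0.0,
)

```text
time_s: 5.58
position: [0.5178, -0.2103, 0.0545]
tcp_rot: [[0.259, 0.966, -0.0], [0.966, -0.259, 0.0], [0.0, -0.0, -1.0]]
force: [0.2, 0.8, 1.0]
opening: 0.477
grasp_force: 0.0
```

Call:
play_rows(
  motion=[
    [[0,0,0,0,0,0],[0,0,0,0,0,0],[0,0,0,0,0,0],[0,0,0,0,0,0],[0,0,0,0,0,0],[0,0,0,0,0,0]],
  ],
)

```text
time_s: 6.08
position: [0.5175, -0.2104, 0.0546]
tcp_rot: [[0.259, 0.966, -0.001], [0.966, -0.259, 0.0], [-0.0, -0.001, -1.0]]
force: [-0.8, -0.6, 2.5]
opening: 0.274
grasp_force: 30.0
```

Gripped, with the opening at 24 mm, so the button is flush. Next I'll lift and go to a staging pose about 40 mm before the mouth.

Call:
play_rows(
  motion=[
    [[0,0,-0.01,0,0,0],[0,0,-0.03,0,0,0],[0,0,-0.05,0,0,0],[0,0,-0.063,0,0,0],[0,0,-0.063,0,0,0],[0.02,0.002,-0.063,0,0,-4],[0.05,0.004,-0.063,0,0,-9],[0.08,0.006,-0.063,0,0,-14]],
  ],
)

```text
time_s: 6.75
position: [0.5438, -0.1341, 0.1169]
tcp_rot: [[0.016, 1.0, -0.001], [1.0, -0.016, 0.001], [0.001, -0.001, -1.0]]
force: [0.9, 0.4, -2.3]
opening: 0.275
grasp_force: 30.0
```

Call:
play_rows(
  motion=[
    [[0.025,0.009,0,0,0,-4],[0.05,0.017,0,0,0,-8],[0.065,0.022,0,0,0,-10.3],[0.0694,0.0241,0,0,0,-10.3],[0.0694,0.0241,0,0,0,-10.3],[0.0694,0.0241,0,0,0,-10.3],[0.0694,0.0241,0,0,0,-10.3]],
  ],
)

```text
time_s: 7.33
position: [0.5691, -0.0666, 0.1172]
tcp_rot: [[-0.16, 0.987, -0.001], [0.987, 0.16, -0.0], [0.0, -0.001, -1.0]]
force: [0.0, -1.0, -2.0]
opening: 0.271
grasp_force: 30.0
```

```bash
python3 - <<'E'
from h import *
a=cap('side')['frame'];b=cap('scene')['frame'];c=cap('wrist');w=c['frame']
import pickle;pickle.dump(c,open('w3.pkl','wb'))
z=lambda im,x,y,W,H:cv2.resize(im[y:y+H,x:x+W,::-1],(400,300),interpolation=cv2.INTER_CUBIC)
W=cv2.resize(w[:200,120:520,::-1],(600,300),interpolation=cv2.INTER_CUBIC)
cv2.imwrite('pics/m4.png',np.vstack([np.hstack([z(a,225,120,120,90),z(b,300,170,120,90)]),np.hstack([W,np.zeros((300,200,3),np.uint8)])]))
s=bot.read_state();print(s['position'],s['tcp_rot'].round(3).tolist(),s['force'])
E
```

```text
[ 0.56932105 -0.06671664  0.11749427] [[-0.16, 0.987, -0.0], [0.987, 0.16, -0.0], [-0.0, -0.0, -1.0]] [-0.28856839 -0.32375491 -2.5055218 ]
```

View pics/m4.png

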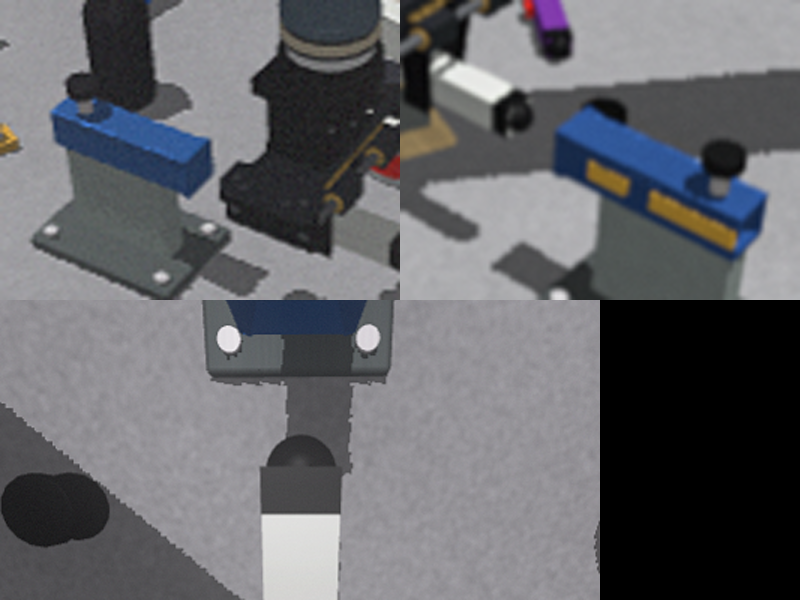

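Staging is good: in the wrist crop the tube axis is at column 301, and the socket's lower lip spans about 241–357, centre 299. I'll measure both in the tool frame.

```bash
python3 - <<'E'
from h import *
import pickle
np.set_printoptions(precision=4,suppress=True)
c=pickle.load(open('w3.pkl','rb'));f=c['frame'].astype(int)
s=bot.read_state();R=s['tcp_rot'];p=s['position']
L=lambda uv,z:(onplane(c,uv,z)-p)@R
blue=(f[...,2]>1.6*f[...,0])&(f[...,2]>60)
for r in(2,8,14,20,22):
    x=np.nonzero(blue[r])[0];print(r,len(x),x.min() if len(x) else 0,x.max() if len(x) else 0)
r=max(np.nonzero(blue[:60].sum(1)>20)[0]);x=np.nonzero(blue[r])[0]
print('lip',r,L([(x.min()-.5,r+.5),(x.max()+.5,r+.5)],.0995))
g=f.sum(2)
for r in(150,175,195):
    x=np.nonzero(g[r,270:370]>560)[0]+270;print('tube',r,L([(x.min()-.5,r),(x.max()+.5,r)],.1315))
col=320;d=g[70:120,col];print('nosecol',d.tolist());
# foot front corners z=.012
print('foot',L([(120+208/1.5,376/1.5-200),(120+391/1.5,376/1.5-200)],.012))
E
```

```text
2 91 272 362
8 86 275 360
14 82 277 358
20 77 280 356
22 72 282 353
lip 22 [[ 0.1234 -0.0188  0.018 ]
 [ 0.1234  0.0184  0.018 ]]
tube 150 [[ 0.0616 -0.0113 -0.014 ]
 [ 0.0616  0.0129 -0.014 ]]
tube 175 [[ 0.0498 -0.0112 -0.014 ]
 [ 0.0498  0.0128 -0.014 ]]
tube 195 [[ 0.0399 -0.0109 -0.014 ]
 [ 0.0399  0.013  -0.014 ]]
nosecol [260, 257, 258, 258, 254, 243, 251, 262, 252, 255, 258, 257, 251, 255, 251, 255, 257, 255, 263, 228, 154, 142, 146, 147, 149, 149, 154, 154, 153, 154, 156, 156, 168, 168, 187, 202, 215, 225, 230, 224, 224, 219, 228, 220, 223, 225, 226, 224, 225, 223]
foot [[ 0.1293 -0.0486  0.1055]
 [ 0.1292  0.0504  0.1055]]
```

Call:
play_rows(
  motion=[
    [[0.012,-0.0005,0,0,0,0],[0.024,-0.0008,0,0,0,0],[0.034,-0.001,0,0,0,0],[0.04,-0.001,0,0,0,0],[0.045,-0.001,0,0,0,0],[0.05,-0.001,0,0,0,0],[0.055,-0.001,0,0,0,0],[0.06,-0.001,0,0,0,0]],
  ],
)

```text
time_s: 8.15
position: [0.559, -0.0061, 0.1176]
tcp_rot: [[-0.162, 0.987, 0.0], [0.987, 0.162, -0.0], [-0.0, 0.0, -1.0]]
force: [0.5, -0.2, -3.3]
opening: 0.27
grasp_force: 30.0
```

Call:
play_rows(
  motion=[
    [[0.005,0,0,0,0,0],[0.01,0,0,0,0,0],[0.015,0,0,0,0,0],[0.02,0,0,0,0,0],[0.025,0,0,0,0,0],[0.03,0,0,0,0,0],[0.035,0,0,0,0,0],[0.04,0,0,0,0,0]],
  ],
)

```text
time_s: 8.82
position: [0.5524, 0.0334, 0.1175]
tcp_rot: [[-0.162, 0.987, 0.0], [0.987, 0.162, -0.0], [-0.0, 0.0, -1.0]]
force: [1.3, 0.1, -2.5]
opening: 0.272
grasp_force: 30.0
```

Call:
play_rows(
  motion=[
    [[0.002,0,0,0,0,0],[0.004,0,0,0,0,0],[0.006,0,0,0,0,0],[0.0075,0,0,0,0,0],[0.009,0,0,0,0,0],[0.009,0,0,0,0,0],[0.009,0,0,0,0,0]],
  ],
)

```text
time_s: 9.4
position: [0.551, 0.0418, 0.1176]
tcp_rot: [[-0.162, 0.987, 0.0], [0.987, 0.162, -0.0], [-0.0, 0.0, -1.0]]
force: [0.4, -0.1, -1.7]
opening: 0.272
grasp_force: 30.0
```

```bash
python3 - <<'E'
from h import *
np.set_printoptions(precision=4,suppress=True)
s=bot.read_state();R=s['tcp_rot'];p=s['position'];print(p,s['force'])
b=cap('scene')['frame'];w=cap('wrist')['frame']
print((np.array([0.5501,0.0552,.12])-p)@R)
z=lambda im,x,y,W,H:cv2.resize(im[y:y+H,x:x+W,::-1],(400,300),interpolation=cv2.INTER_CUBIC)
cv2.imwrite('pics/m5.png',np.hstack([z(b,310,185,100,75),cv2.resize(w[:,120:520,::-1],(300,300))]))
E
```

```text
[0.551  0.0418 0.1176] [ 0.3664 -0.1228 -1.6648]
[ 0.0134  0.0012 -0.0024]
```

View pics/m5.png

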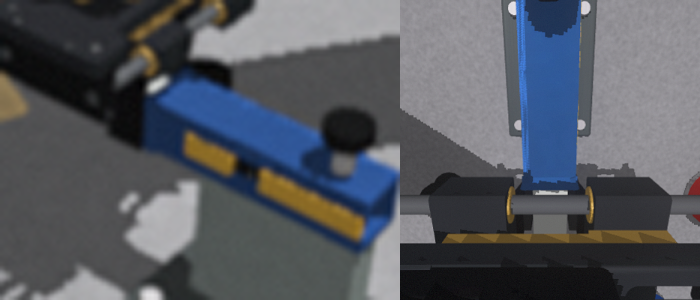

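Call:
play_rows(
  motion=[
    [[0.0007,0,0,0,0,0],[0.0014,0,0,0,0,0],[0.002,0,0,0,0,0],[0.0025,0,0,0,0,0],[0.0025,0,0,0,0,0]],
  ],
)

```text
time_s: 9.92
position: [0.5509, 0.043, 0.1176]
tcp_rot: [[-0.163, 0.987, 0.001], [0.987, 0.163, -0.002], [-0.002, 0.0, -1.0]]
force: [1.0, -5.6, -3.2]
opening: 0.272
grasp_force: 32.5
```

Call:
play_rows(
  motion=[
    [[0,0,0,0,0,0],[0,0,0,0,0,0]],
  ],
)

```text
time_s: 10.08
position: [0.5509, 0.043, 0.1176]
tcp_rot: [[-0.163, 0.987, 0.001], [0.987, 0.163, -0.002], [-0.002, 0.0, -1.0]]
force: [0.7, -5.3, -1.8]
opening: 0.275
grasp_force: 32.4
```

```bash
python3 - <<'E'
from h import *
np.set_printoptions(precision=4,suppress=True)
s=bot.read_state();R=s['tcp_rot'];p=s['position'];print(p,s['force'],s['moment'],s['grasp_force'])
c=cap('wrist');b=cap('scene')['frame'];import pickle;pickle.dump(c,open('w5.pkl','wb'));w=c['frame']
cv2.imwrite('pics/m6.png',np.hstack([cv2.resize(w[200:290,260:380,::-1],(480,360),interpolation=cv2.INTER_CUBIC),cv2.resize(b[185:245,325:378,::-1],(318,360),interpolation=cv2.INTER_CUBIC)]))
E
```

```text
[0.5509 0.043  0.1176] [ 0.7054 -5.3253 -1.769 ] [-0.8835 -0.055   0.06  ] 32.3815595259735
```

View pics/m6.png

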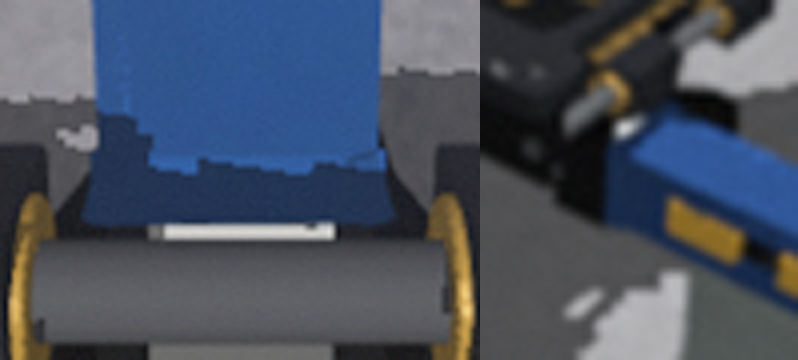

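The close crop shows the finger right at the flare edge (wrist row about 256), so the light 5 N is the finger just touching the lip. I'll check how deep the button is.

```bash
python3 - <<'E'
from h import *
import pickle
c=pickle.load(open('w5.pkl','rb'));s=bot.read_state()
for h in(.1395,.1405):print(((onplane(c,[(280.5,255.5),(358,255.5),(320,255.5)],h)-s['position'])@s['tcp_rot']).round(4))
E
```

```text
[[ 0.0114 -0.0182 -0.0219]
 [ 0.0114  0.0197 -0.0219]
 [ 0.0114  0.0011 -0.0219]]
[[ 0.012  -0.0181 -0.0229]
 [ 0.0119  0.0195 -0.0229]
 [ 0.0119  0.0011 -0.0229]]
```

Call:
play_rows(
  motion=[
    [[-0.0012,0,0,0,0,0],[-0.0012,0,0,0,0,0],[-0.0012,0,0,0,0,0]],
  ],
)

```text
time_s: 10.43
position: [0.5509, 0.0429, 0.1176]
tcp_rot: [[-0.162, 0.987, 0.0], [0.987, 0.162, -0.0], [-0.0, 0.0, -1.0]]
force: [-0.1, -2.1, -2.6]
opening: 0.267
grasp_force: 31.3
```

Call:
play_rows(
  motion=[
    [[0,0,0,0,0,0],[0,0,0,0,0,0],[0,0,0,0,0,0],[0,0,0,0,0,0],[0,0,0,0,0,0],[0,0,0,0,0,0]],
  ],
  fingers=0.055,
)

```text
time_s: 10.93
position: [0.5509, 0.0433, 0.1177]
tcp_rot: [[-0.162, 0.987, 0.0], [0.987, 0.162, 0.0], [0.0, 0.0, -1.0]]
force: [0.1, -0.5, 0.4]
opening: 0.602
grasp_force: 0.0
```

```bash
python3 - <<'E'
from h import *
import pickle
c=cap('side');pickle.dump(c,open('d7.pkl','wb'));f=c['frame'].astype(int)
b=cap('scene');pickle.dump(b,open('s7.pkl','wb'))
s=bot.read_state();R=s['tcp_rot'];p=s['position']
# predicted paddle/ tail in images, level: tube origin at TCP+10mm
for n,cc in(('side',c),('scene',b)):
  f=cc['frame'].astype(int)
  m=(f[...,0]>1.5*f[...,1])&(f[...,1]>1.3*f[...,2])&(f[...,0]>90)
  P=[p+R@np.array([.010-.125,y,-.002-z]) for z in(-.012,.038) for y in(-.0275,.0275)]
  u=proj(cc,P);print(n,u.round(1).tolist())
  x0,y0=(u.min(0)-15).astype(int);x1,y1=(u.max(0)+15).astype(int)
  yy,xx=np.nonzero(m[max(y0,0):y1,x0:x1]);print(len(xx),(xx.min()+x0,xx.max()+x0,yy.min()+y0,yy.max()+y0) if len(xx) else 0)
print(p,s['force'],s['opening'])
E
```

```text
side [[319.1, 195.6], [329.6, 183.3], [318.9, 181.0], [329.8, 168.8]]
230 (np.int64(316), np.int64(331), np.int64(173), np.int64(198))
scene [[316.6, 190.4], [301.5, 200.2], [316.6, 173.1], [301.0, 182.5]]
198 (np.int64(300), np.int64(315), np.int64(175), np.int64(201))
[0.55082842 0.04325042 0.11762818] [-0.20560861 -0.50652999 -1.06804872] 0.6234383788305548
```

Call:
play_rows(
  motion=[
    [[-0.01,0,0,0,0,0],[-0.025,0,0,0,0,0],[-0.04,0,0,0,0,0],[-0.055,0,0.001,0,0,0],[-0.07,0,0.002,0,0,0],[-0.08,0,0.003,0,0,0],[-0.08,0,0.003,0,0,0],[-0.08,0,0.003,0,0,0]],
  ],
)

```text
time_s: 11.7
position: [0.5636, -0.0364, 0.1144]
tcp_rot: [[-0.16, 0.987, -0.0], [0.987, 0.16, 0.0], [0.0, -0.0, -1.0]]
force: [0.1, -0.9, 0.1]
opening: 0.632
grasp_force: 0.0
```

Call:
play_rows(
  motion=[
    [[0,0,0,0,0,0],[0,0,0,0,0,0],[0,0,0,0,0,0],[0,0,0,0,0,0],[0,0,0,0,0,0],[0,0,0,0,0,0],[0,0,0,0,0,0],[0,0,0,0,0,0]],
  ],
  fingers=0.0,
)

```text
time_s: 12.37
position: [0.5632, -0.0357, 0.1145]
tcp_rot: [[-0.162, 0.987, -0.001], [0.987, 0.162, 0.0], [0.0, -0.001, -1.0]]
force: [-1.1, 0.3, 0.4]
opening: 0.274
grasp_force: 30.0
```

```bash
python3 - <<'E'
from h import *
np.set_printoptions(precision=4,suppress=True)
s=bot.read_state();R=s['tcp_rot'];p=s['position'];print(p,s['force'],s['moment'],s['grasp_force'],s['opening'])
c=cap('wrist');f=c['frame'];b=cap('side')['frame'];d=cap('scene')['frame']
print('lip pred',proj(c,[p+R@np.array([.0912,y,-.02]) for y in(-.019,.019)]))
z=lambda im,x,y,W,H,w:cv2.resize(im[y:y+H,x:x+W,::-1],(w,400),interpolation=cv2.INTER_CUBIC)
cv2.imwrite('pics/m7.png',np.hstack([z(f,270,60,100,200,200),z(b,265,135,75,100,300),z(d,285,165,75,100,300)]))
E
```

```text
[ 0.5632 -0.0357  0.1145] [-1.0681  0.3275  0.4295] [-0.0125  0.2052  0.0703] 29.995048167183995 0.27431988967795695
lip pred [[271.8539  80.0045]
 [362.9148  79.9757]]
```

View pics/m7.png

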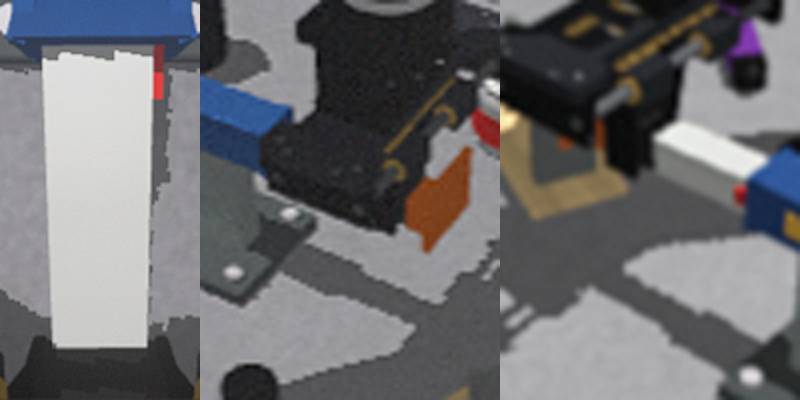

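The wrist crop shows the button only about 2 mm proud with its front under the lip at (158,45)–(158,100), so it is captured; the grip is on the black band. Levelling, then pushing gently.

Call:
play_rows(
  motion=[
    [[0,0,-0.001,0,-0.5,0],[0,0,-0.002,0,-1,0],[0,0,-0.0025,0,-1.3,0],[0,0,-0.0025,0,-1.3,0]],
  ],
)

```text
time_s: 12.85
position: [0.5634, -0.0358, 0.117]
tcp_rot: [[-0.162, 0.987, 0.003], [0.986, 0.162, -0.023], [-0.023, -0.001, -1.0]]
force: [-1.2, -1.3, -1.0]
opening: 0.271
grasp_force: 30.0
```

Call:
play_rows(
  motion=[
    [[0.001,0,0,0,0,0],[0.002,0,0,0,0,0],[0.003,0,0,0,0,0],[0.004,0,0,0,0,0],[0.004,0,0,0,0,0]],
  ],
)

```text
time_s: 13.27
position: [0.5627, -0.0316, 0.1169]
tcp_rot: [[-0.162, 0.987, 0.003], [0.987, 0.162, -0.022], [-0.022, -0.001, -1.0]]
force: [-2.1, -0.9, -1.3]
opening: 0.274
grasp_force: 30.0
```

Call:
play_rows(
  motion=[
    [[0.002,0,0,0,0,0],[0.004,0,0,0,0,0],[0.006,0,0,0,0,0],[0.008,0,0,0,0,0],[0.01,0,-0.0002,0,0,0],[0.012,0,-0.0002,0,0,0],[0.014,0,-0.0003,0,0,0]],
  ],
)

```text
time_s: 13.85
position: [0.5607, -0.0178, 0.117]
tcp_rot: [[-0.162, 0.987, 0.003], [0.987, 0.162, -0.022], [-0.023, -0.0, -1.0]]
force: [-2.2, -3.5, 0.1]
opening: 0.27
grasp_force: 30.0
```

Call:
play_rows(
  motion=[
    [[0.0025,0,0,0,0,0],[0.005,0,0,0,0,0],[0.0075,0,0,0,0,0],[0.01,0,-0.0002,0,0,0],[0.0125,0,-0.0003,0,0,0],[0.015,0,-0.0003,0,0,0],[0.0175,0,-0.0004,0,0,0],[0.02,0,-0.0004,0,0,0]],
  ],
)

```text
time_s: 14.52
position: [0.5577, 0.0018, 0.117]
tcp_rot: [[-0.162, 0.987, 0.004], [0.987, 0.162, -0.023], [-0.023, 0.0, -1.0]]
force: [-2.2, -3.0, 2.5]
opening: 0.273
grasp_force: 30.0
```

```bash
cat > win.py <<'E'
from h import *
s=bot.read_state();p=s['position'];print(p.round(4),s['force'].round(1),s['moment'].round(2),s['time_s'])
c=cap('scene');f=c['frame'].astype(int)
S=np.array([0.5487,0.0627,.12]);d=np.array([-.161,.987,0]);n=np.array([.987,.161,0])
red=(f[...,0]>2.2*f[...,1])&(f[...,0]>1.8*f[...,2])&(f[...,0]>70)
for x in range(-20,80,4):
    u=proj(c,S+d*x/1e3+n*.017)[0];i=u.round().astype(int)
    print(x,i,f[i[1],i[0]].tolist(),int(red[i[1]-4:i[1]+5,i[0]-1:i[0]+2].sum()),end=' | ')
E
python3 win.py
```

```text
[0.5577 0.0018 0.117 ] [-2.2 -3.   2.5] [-0.44  0.46  0.25] 14.5167
-20 [342 213] [122, 123, 120] 0 | -16 [344 214] [123, 124, 121] 0 | -12 [345 215] [105, 108, 111] 0 | -8 [347 215] [29, 44, 74] 0 | -4 [348 216] [22, 41, 71] 0 | 0 [349 217] [21, 40, 70] 0 | 4 [351 218] [23, 41, 71] 0 | 8 [352 218] [24, 41, 72] 0 | 12 [354 219] [21, 39, 73] 0 | 16 [355 220] [44, 49, 70] 0 | 20 [357 221] [136, 103, 38] 0 | 24 [358 221] [138, 106, 36] 0 | 28 [360 222] [137, 105, 37] 0 | 32 [361 223] [140, 108, 38] 0 | 36 [363 224] [138, 106, 37] 0 | 40 [364 224] [139, 107, 38] 0 | 44 [366 225] [141, 108, 36] 0 | 48 [367 226] [138, 107, 46] 0 | 52 [369 227] [107, 109, 107] 0 | 56 [371 227] [121, 123, 119] 0 | 60 [372 228] [116, 119, 117] 0 | 64 [374 229] [122, 116, 97] 0 | 68 [375 230] [129, 103, 52] 0 | 72 [377 231] [137, 105, 36] 0 | 76 [378 231] [138, 106, 38] 0 |
```

Call:
play_rows(
  motion=[
    [[0.0025,0,0,0,0,0],[0.005,0,0,0,0,0],[0.0075,0,0,0,0,0],[0.01,0,-0.0002,0,0,0],[0.0125,0,-0.0003,0,0,0],[0.015,0,-0.0003,0,0,0],[0.0175,0,-0.0004,0,0,0],[0.02,0,-0.0004,0,0,0]],
  ],
)

```text
time_s: 15.23
position: [0.5549, 0.0213, 0.1174]
tcp_rot: [[-0.162, 0.987, 0.005], [0.987, 0.162, -0.023], [-0.024, 0.001, -1.0]]
force: [-2.2, -5.1, 6.2]
opening: 0.273
grasp_force: 30.0
```

Call:
play_rows(
  motion=[
    [[0.001,0,0,0,0,0],[0.002,0,0,0,0,0],[0.003,0,0,0,0,0],[0.004,0,0,0,0,0],[0.005,0,0,0,0,0],[0.005,0,0,0,0,0]],
  ],
)

```text
time_s: 15.73
position: [0.5543, 0.0262, 0.1175]
tcp_rot: [[-0.162, 0.987, 0.006], [0.987, 0.162, -0.023], [-0.024, 0.002, -1.0]]
force: [-2.8, -4.1, 7.2]
opening: 0.272
grasp_force: 30.0
```

```bash
python3 win.py | sed 's/|/\n/g' | tail -12
```

```text
36 [363 224] [138, 107, 38] 0 
 40 [364 224] [140, 107, 38] 0 
 44 [366 225] [141, 109, 39] 0 
 48 [367 226] [136, 102, 36] 0 
 52 [369 227] [107, 53, 54] 5 
 56 [371 227] [122, 29, 27] 9 
 60 [372 228] [117, 52, 54] 6 
 64 [374 229] [120, 113, 94] 0 
 68 [375 230] [131, 106, 55] 0 
 72 [377 231] [137, 105, 37] 0 
 76 [378 231] [137, 106, 38] 0
```

The window (about 49–67 mm inside) now shows the leading part of the red button (51–61 mm). Easing in the last few millimetres.

Call:
play_rows(
  motion=[
    [[0.0008,0,-0.0005,0,0,0],[0.0016,0,-0.0008,0,0,0],[0.0024,0,-0.0008,0,0,0],[0.003,0,-0.0008,0,0,0],[0.003,0,-0.0008,0,0,0]],
  ],
)

```text
time_s: 16.2
position: [0.5532, 0.0295, 0.1176]
tcp_rot: [[-0.162, 0.987, 0.004], [0.987, 0.162, -0.022], [-0.023, 0.0, -1.0]]
force: [-2.5, -2.3, 4.7]
opening: 0.271
grasp_force: 30.0
```

```bash
python3 win.py | sed 's/|/\n/g' | grep -E "^\[| (4|5|6).*\] "; tail -0 win.py
```

```text
[0.5532 0.0295 0.1176] [-2.5 -2.3  4.7] [-0.46  0.46  0.28] 16.2
 -8 [347 215] [26, 43, 73] 0 
 -4 [348 216] [24, 43, 73] 0 
 0 [349 217] [25, 43, 72] 0 
 4 [351 218] [23, 41, 72] 0 
 8 [352 218] [24, 41, 72] 0 
 16 [355 220] [43, 50, 70] 0 
 40 [364 224] [138, 106, 37] 0 
 44 [366 225] [140, 109, 37] 0 
 48 [367 226] [137, 103, 37] 0 
 52 [369 227] [107, 53, 56] 5 
 56 [371 227] [122, 31, 30] 9 
 60 [372 228] [116, 38, 41] 8 
 64 [374 229] [122, 73, 51] 3 
 68 [375 230] [131, 100, 45] 1
```

Call:
play_rows(
  motion=[
    [[0.0007,0,-0.0003,0,0,0],[0.0014,0,-0.0004,0,0,0],[0.002,0,-0.0004,0,0,0],[0.002,0,-0.0004,0,0,0]],
  ],
)

```text
time_s: 16.58
position: [0.5535, 0.0318, 0.1178]
tcp_rot: [[-0.161, 0.987, 0.005], [0.987, 0.161, -0.022], [-0.022, 0.002, -1.0]]
force: [0.6, -1.3, 3.0]
opening: 0.268
grasp_force: 30.0
```

```bash
cat > btn.py <<'E'
from h import *
s=bot.read_state();print(s['position'].round(4),s['force'].round(1))
c=cap('scene');f=c['frame'].astype(int)
S=np.array([0.5487,0.0627,.12]);d=np.array([-.161,.987,0]);n=np.array([.987,.161,0])
red=(f[...,0]>1.7*f[...,1])&(f[...,0]>1.7*f[...,2])&(f[...,0]>60)
r=red[205:250,340:395];y,x=np.nonzero(r);print('red',len(x),x.min()+340,x.max()+340,y.min()+205,y.max()+205,x.mean()+340,y.mean()+205)
for o in(.012,.017,.020):  # button outer face at given lateral offset, middle at window 58
    print(o,proj(c,[S+d*(.058+a)+n*o+np.array([0,0,h]) for a in(-.008,.008) for h in(-.005,.005)]).round(1).tolist())
print('\n'.join(''.join('R' if a else '.' for a in q) for q in r[10:35,15:50]))
E
python3 btn.py
```

```text
[0.5535 0.0318 0.1178] [ 0.6 -1.3  3. ]
red 44 367 374 224 231 370.5 227.5
0.012 [[369.4, 226.9], [369.7, 223.3], [375.6, 230.0], [376.0, 226.3]]
0.017 [[368.0, 228.0], [368.4, 224.4], [374.3, 231.1], [374.7, 227.5]]
0.02 [[367.2, 228.7], [367.6, 225.1], [373.5, 231.8], [373.9, 228.2]]
...................................
...................................
...................................
...................................
...................................
...................................
...................................
...................................
...................................
.............RR....................
............RRRRR..................
............RRRRRRR................
............RRRRRRRR...............
............RRRRRRRR...............
.............RRRRRRR...............
...............RRRRR...............
.................RR................
...................................
...................................
...................................
...................................
...................................
...................................
...................................
...................................
```

Call:
play_rows(
  motion=[
    [[0.0005,0,-0.0003,0,0,0],[0.001,0,-0.0003,0,0,0],[0.0015,0,-0.0003,0,0,0],[0.0015,0,-0.0003,0,0,0]],
  ],
)

```text
time_s: 16.97
position: [0.5527, 0.033, 0.1179]
tcp_rot: [[-0.161, 0.987, 0.004], [0.987, 0.161, -0.022], [-0.022, 0.0, -1.0]]
force: [0.8, -0.9, -0.6]
opening: 0.271
grasp_force: 30.0
```

```bash
python3 btn.py
```

```text
[0.5527 0.033  0.1179] [ 0.8 -0.9 -0.6]
red 40 368 374 224 231 371.0 227.775
0.012 [[369.4, 226.9], [369.7, 223.3], [375.6, 230.0], [376.0, 226.3]]
0.017 [[368.0, 228.0], [368.4, 224.4], [374.3, 231.1], [374.7, 227.5]]
0.02 [[367.2, 228.7], [367.6, 225.1], [373.5, 231.8], [373.9, 228.2]]
...................................
...................................
...................................
...................................
...................................
...................................
...................................
...................................
...................................
..............R....................
.............RRRR..................
.............RRRRRR................
.............RRRRRRR...............
.............RRRRRRR...............
.............RRRRRRR...............
...............RRRRR...............
.................RRR...............
...................................
...................................
...................................
...................................
...................................
...................................
...................................
...................................
```

Call:
play_rows(
  motion=[
    [[0.0005,0,0,0,0,0],[0.001,0,0,0,0,0],[0.0015,0,0,0,0,0],[0.0015,0,0,0,0,0]],
  ],
)

```text
time_s: 17.35
position: [0.5522, 0.0337, 0.118]
tcp_rot: [[-0.162, 0.987, 0.004], [0.987, 0.162, -0.023], [-0.024, -0.0, -1.0]]
force: [0.7, -4.0, -1.1]
opening: 0.276
grasp_force: 30.0
```

Call:
play_rows(
  motion=[
    [[0.0004,0,0,0,0,0],[0.0008,0,0,0,0,0],[0.0012,0,0,0,0,0],[0.0012,0,0,0,0,0]],
  ],
)

```text
time_s: 17.68
position: [0.5523, 0.0339, 0.118]
tcp_rot: [[-0.162, 0.987, 0.004], [0.986, 0.163, -0.025], [-0.025, -0.0, -1.0]]
force: [0.7, -8.0, -1.4]
opening: 0.274
grasp_force: 30.0
```

```bash
python3 btn.py
```

```text
[0.5523 0.0339 0.118 ] [ 0.7 -8.  -1.4]
red 39 368 374 224 231 371.0769230769231 227.74358974358975
0.012 [[369.4, 226.9], [369.7, 223.3], [375.6, 230.0], [376.0, 226.3]]
0.017 [[368.0, 228.0], [368.4, 224.4], [374.3, 231.1], [374.7, 227.5]]
0.02 [[367.2, 228.7], [367.6, 225.1], [373.5, 231.8], [373.9, 228.2]]
...................................
...................................
...................................
...................................
...................................
...................................
...................................
...................................
...................................
..............R....................
.............RRRR..................
.............RRRRRR................
.............RRRRRRR...............
.............RRRRRRR...............
..............RRRRRR...............
...............RRRRR...............
.................RRR...............
...................................
...................................
...................................
...................................
...................................
...................................
...................................
...................................
```

The stop is firm (force rises with no motion), so the button is out against the window edge. Unloading, releasing and retreating straight up.

Call:
play_rows(
  motion=[
    [[-0.001,0,0,0,0,0],[-0.0022,0,0,0,0,0],[-0.0022,0,0,0,0,0]],
  ],
)

```text
time_s: 17.98
position: [0.5521, 0.0336, 0.1179]
tcp_rot: [[-0.161, 0.987, 0.003], [0.987, 0.161, -0.021], [-0.022, -0.0, -1.0]]
force: [0.4, -0.4, -0.7]
opening: 0.275
grasp_force: 30.0
```

Call:
play_rows(
  motion=[
    [[0,0,0,0,0,0],[0,0,0,0,0,0],[0,0,0,0,0,0],[0,0,0,0,0,0],[0,0,0,0,0,0],[0,0,0,0,0,0],[0,0,0,0,0,0],[0,0,0,0,0,0]],
  ],
  fingers=0.065,
)

```text
time_s: 18.65
position: [0.5524, 0.0333, 0.1181]
tcp_rot: [[-0.162, 0.987, 0.004], [0.987, 0.162, -0.022], [-0.023, 0.0, -1.0]]
force: [0.1, -0.6, -0.5]
opening: 0.723
grasp_force: 0.0
```

Call:
play_rows(
  motion=[
    [[0,0,-0.01,0,0,0],[0,0,-0.03,0,0,0],[0,0,-0.06,0,0,0],[0,0,-0.09,0,0,0],[0,0,-0.12,0,0,0],[0,0,-0.15,0,0,0],[0,0,-0.15,0,0,0],[0,0,-0.15,0,0,0]],
  ],
)

```text
time_s: 19.32
position: [0.553, 0.0366, 0.2708]
tcp_rot: [[-0.162, 0.987, 0.009], [0.987, 0.162, -0.023], [-0.024, 0.005, -1.0]]
force: [-0.9, 0.2, -0.1]
opening: 0.747
grasp_force: 0.0
```

```bash
python3 btn.py; python3 - <<'E'
from h import *
for n in('side','wrist','scene'):
    c=cap(n)
    for o in('guide_arm','ink_tin_a','wash_bottle','loupe'):
        print(n,o,[(round(r['confidence'],2),np.round(r['at'],3).tolist()) for r in finder.recognise(n,o)[:3]])
E
```

```text
[0.553  0.0366 0.2708] [-0.9  0.2 -0.1]
red 38 368 374 225 231 371.13157894736844 227.8421052631579
0.012 [[369.4, 226.9], [369.7, 223.3], [375.6, 230.0], [376.0, 226.3]]
0.017 [[368.0, 228.0], [368.4, 224.4], [374.3, 231.1], [374.7, 227.5]]
0.02 [[367.2, 228.7], [367.6, 225.1], [373.5, 231.8], [373.9, 228.2]]
...................................
...................................
...................................
...................................
...................................
...................................
...................................
...................................
...................................
...................................
.............RRRR..................
.............RRRRRR................
.............RRRRRRR...............
.............RRRRRRR...............
..............RRRRRR...............
...............RRRRR...............
.................RRR...............
...................................
...................................
...................................
...................................
................................
[... 259 characters left out ...]
4, 0.058]), (0.9, [0.718, -0.207, 0.055])]
side wash_bottle [(0.72, [0.663, 0.273, 0.066])]
side loupe [(0.56, [0.421, -0.042, 0.038])]
wrist guide_arm [(0.64, [0.554, 0.005, 0.134])]
wrist ink_tin_a [(0.98, [0.765, 0.028, 0.063]), (0.56, [0.701, -0.177, 0.017])]
wrist wash_bottle [(0.7, [0.682, 0.268, 0.017])]
wrist loupe [(0.81, [0.426, -0.024, 0.041]), (0.57, [0.559, 0.005, 0.134])]
scene guide_arm [(0.89, [0.33, -0.205, 0.027]), (0.76, [0.56, 0.016, 0.13]), (0.75, [0.425, -0.503, 0.02])]
scene ink_tin_a [(0.95, [0.745, -0.176, 0.054]), (0.69, [0.79, 0.038, 0.058]), (0.27, [0.561, 0.015, 0.132])]
scene wash_bottle [(0.69, [0.703, 0.31, 0.099])]
scene loupe [(0.42, [0.422, -0.024, 0.039])]
```

```bash
python3 -c "
from rig import bot
print(bot.hand_in())"
```

```text
the job is handed in; nothing more can be done
None
```

The guide arm is in the socket with its red button out in the side window and stopped by the window's edge. I released it, lifted the gripper clear and handed the job in at about 19 s, but got no verdict back. The largest contact force I saw was about 8 N.

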